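Slide flat plates out over the crate edge for packing

ROBOT

A 6-joint arm with a two-finger parallel gripper is mounted at the origin on the work surface. World frame = base frame: x ahead of the robot, y to its left, z up, the work surface at z = 0. Lengths are in m, angles in rad, forces in N, time in s.
With the tool pointing down it reaches from about 0.375 to 0.975 m from the base axis. Payload 3.8 kg.
Tool frame: the origin (TCP) lies at the very end of the fingers, on their centre line; the grasp point (between the pads) lies 19 mm behind it; z points along the fingers, y is the line along which they close (so a half turn about z gives the same grasp; the last joint's range is limited). The gripper opens to 85 mm and grips with 20 to 120 N. Pads are 22 mm wide; open, the fingers measure 114 mm over their backs; the gripper's body (76 mm by 85 mm) begins 54 mm behind the grasp point. The pads swing forward as they close: fully open they stand 13 mm farther back than shut.
Start: joints at [-1.175, 0.264, 1.604, -0, 1.274, -0.037], TCP at [0.283, -0.613, 0.231] pointing down, gripper open.
Joint ranges: [-2.63, 2.63], [-0.94, 2.18], [0.31, 2.57], [-1.31, 4.45], [0, 2.66], [-2.55, 2.55]. Speed limits (rad/s): [2.57, 2.57, 3.14, 3.14, 3.14, 3.14].

INTERFACE

Orientations are given as a rotation vector (axis times angle).
In Python, from workcell import monitor, viewer, job gives the robot as it stands. The module is installed in compiled form; this text tells all that it offers.
- The arm moves only by the tool step_arm, never from a script. Its argument "series" is one flat list of numbers, 4 for each row, row after row: the shift along the tool's x, y, z in m, then the turn about the tool's z in rad. A call has 1 to 8 rows; each row is the pose to reach, as a shift and turn from the pose commanded when the call began, along the tool's axes at that moment; what a row does not reach only later rows make up. A row lasts 1/8 s, in which the tool goes at most 62.5 mm and 10.7 degrees, less where a joint would pass 70% of its speed; a pose out of reach is approached as far as the arm can. A call with a gripper value outside its range is refused whole. "gripper" is the opening, from 0 (shut) to 1 (fully open), set as the call begins (left out, the last holds). The fingers move at their own pace and stop on an object; "newtons" is the grip in N (left out, the last holds). Time passes only in rows, so rows that repeat a pose let the fingers close. It gives the time, the measured TCP pose, the force, the opening and the grip force at its end, in the units of the state.
- monitor.read_state(): the state, without advancing time (a new reading comes with each control period).
- viewer.read_camera(name): name is "scene" or "top" or "wrist"; returns a dict with "image" (384x512x3 uint8, red, green, blue), "intrinsics" (3x3 intrinsics, pixels), "distortion" ([k1, k2, p1, p2, k3] as OpenCV has them; the pictures are not rectified), "T" (4x4, takes a point from camera to world coordinates); the wrist camera has in their place "hand_eye" (4x4, takes a point from camera to tool coordinates, whose origin is the TCP and whose axes are the flange's). Camera axes: x right, y up, looking along -z (the intrinsics and any distortion apply to the point x, -y, -z); pixel columns grow to the right and rows downward; lengths in m; the calibration is good to about 2 mm. A picture is of the moment at which its call begins: read the wrist's pose just before it. There is no depth.
- job.finish_job(): hands the job in; it is judged then, once.
Trained networks look in a picture, given as the dict that the camera call returned (one of the last four; its "shot" number tells which), for a name from the list of things; names that differ only in an ending like _2 or _b are one class to them, and where a whole thing is asked for, a point or a joint stands for the part that bears it (a point fixed in the world has none). Each returns a list of dicts, best first, with "score" (0 to 1); they miss things now and then, are a little off and sometimes report something else, mostly with a low value. They report only what shows in the picture. A call takes as long as a camera call. They do not tell look-alikes from the thing itself.
- viewer.boxes_of(picture, label): "extent" ([centre column, centre row, width, height] in pixels, round what is visible of it).
- viewer.spot_point(picture, label): "point" ([column, row] in pixels: a listed point, or the origin of a listed thing).
The state is a dict: "time": time; "q": joint angles; "joint_vel": joint speeds; "joint_torque": joint torques, N m; "tool_pos": TCP position; "tcp_rot": TCP orientation; "wrist_force": force on the tool from outside, world axes, zero at the start; "torque": the same for the moment, N m; "width": opening from 0.0 (shut) to 1.0 (fully open); "grip_force": force on a finger pad.
Only numpy, scipy, OpenCV 4.12 (cv2) and the standard library are available. Lean on these libraries where they do the work, as an engineer would, in place of code of your own. Each camera call takes 0.05 s, during which the arm holds its last target. There are 200 camera calls.

TASK

Three flat plates lie on the upturned crate, and the packer on the far side of the bench needs to get her fingers under them. With the fingertips, push the green plate and the blue plate out over the crate's far edge, each on its own side of the white plate, until they stick out just as far as the white one: ends level and plates square to the edge. Keep them flat on the boards all the way, never lifted or tipped, and leave the white plate, the cups and the other ware where they stand.

Things in the scene. Friction and masses are not known exactly. Their poses are not given: they have to be found in the camera images.
- crate: Upturned wooden crate, fixed to the bench: 300 mm (x) by 620 (y), 90 high, closed flat top of boards on which the plates lie. Origin: centre of its underside, on the bench; x points away from the robot, square to the long far edge, y along that edge, z up. The far edge lies 150 mm from the origin along x. Place and turn vary.
- white_plate: White plate with blue rim: loose on the middle of the crate, square to the far edge and already sticking out 35 to 55 mm. Porcelain, 160 mm long (x) by 90 wide (y), flat underside without a foot, floor 6 mm thick, rim 7 mm wide all round standing 10 mm high; 0.2 to 0.4 kg. Origin: centre of the underside; x along its length towards the crate's far edge, z up.
- white_plate_end (a point): Centre of the white plate's outer short end (the end towards the crate's far edge), at the height of its underside: 80 mm from the plate's origin along its x.
- green_plate: Green plate: loose on the crate left or right of the white plate, all on the boards and askew, about 40 mm from it; stays where it is pushed. Porcelain, 160 mm long (x) by 90 wide (y), flat underside without a foot, floor 6 mm thick, rim 7 mm wide all round standing 10 mm high; 0.2 to 0.4 kg. Origin: centre of the underside; x along its length towards the crate's far edge, z up.
- green_plate_end (a point): Centre of the green plate's outer short end (the end towards the crate's far edge), at the height of its underside: 80 mm from the plate's origin along its x.
- blue_plate: Dark blue plate: loose on the crate on the other side of the white plate, all on the boards and askew, about 40 mm from it; stays where it is pushed. Porcelain, 160 mm long (x) by 90 wide (y), flat underside without a foot, floor 6 mm thick, rim 7 mm wide all round standing 10 mm high; 0.2 to 0.4 kg. Origin: centre of the underside; x along its length towards the crate's far edge, z up.
- blue_plate_end (a point): Centre of the blue plate's outer short end (the end towards the crate's far edge), at the height of its underside: 80 mm from the plate's origin along its x.
- white_cup: White cup, 60 mm across the mouth and 55 mm tall, standing loose on one end of the crate (left or right of the plates). Origin: centre of its underside. To be left alone.
- brown_cup: Brown cup, 60 mm across the mouth and 65 mm tall, standing loose on the other end of the crate. Origin: centre of its underside. To be left alone.
- gold_bowl: Gold bowl, 120 mm across and 55 mm tall, loose on the bench to the right. Origin: centre of its underside. To be left alone.
- bowl_stack: Stack of three pale bowls, 110 mm across and about 80 mm tall, loose on the bench to the left. Origin: centre of its underside. To be left alone.
- red_vase: Red bud vase, 64 mm across and 115 mm tall, loose on the bench to the left. Origin: centre of its underside. To be left alone.
There are look-alikes about, which are no part of the job. What is shaped like the blue_plate but red is not meant.

How it is judged:
At the end, for the whole second after the job is handed in: Green and blue plates: outer ends level with the white plate's end within 8 mm, square to the edge within 0.10 rad, flat and still on the crate, one each side of the white plate (centres 90 to 185 mm from its centre line); white plate within 6 mm of its start (x of green_plate_end in the frame of white_plate between 0.072 and 0.088 m and angle between the x axis of each of green_plate, blue_plate and the x axis of crate, either way round below 0.1 rad and (y of green_plate in the frame of white_plate between 0.09 and 0.185 m or y of green_plate in the frame of white_plate between -0.185 and -0.09 m) and z of green_plate in the frame of crate between 0.086 and 0.094 m and angle between each of green_plate, blue_plate, white_plate's own z axis and vertical below 0.04 rad and linear speed of each of green_plate, blue_plate below 0.01 m/s and x of blue_plate_end in the frame of white_plate between 0.072 and 0.088 m and (y of blue_plate in the frame of white_plate between 0.09 and 0.185 m or y of blue_plate in the frame of white_plate between -0.185 and -0.09 m) and z of blue_plate in the frame of crate between 0.086 and 0.094 m and distance of white_plate from where it was at the start of the episode below 0.006 m and angle between the x axis of white_plate and the x axis of crate, either way round below 0.03 rad); the robot touches nothing.
It fails at once if the green plate is lifted off the crate, tipped up or falls (more than 6 mm off the boards, or tilted more than 0.08 rad) (z of green_plate in the frame of crate above 0.096 m or z of green_plate in the frame of crate below 0.082 m or angle between green_plate's own z axis and vertical above 0.08 rad).
It fails at once if the blue plate is lifted off the crate, tipped up or falls (more than 6 mm off the boards, or tilted more than 0.08 rad) (z of blue_plate in the frame of crate above 0.096 m or z of blue_plate in the frame of crate below 0.082 m or angle between blue_plate's own z axis and vertical above 0.08 rad).
It fails at once if the white plate is moved (more than 6 mm) or turned (more than 0.03 rad) (distance of white_plate from where it was at the start of the episode above 0.006 m or angle between the x axis of white_plate and the x axis of crate, either way round above 0.03 rad).
It fails at once if a cup on the crate is moved (more than 10 mm) or knocked over (distance of any of white_cup, brown_cup from where it was at the start of the episode above 0.01 m or angle between any of white_cup, brown_cup's own z axis and vertical above 0.3 rad).
It fails at once if the gold bowl, the stack of bowls or the red vase is moved (more than 10 mm) or knocked over (distance of any of gold_bowl, bowl_stack, red_vase from where it was at the start of the episode above 0.01 m or angle between any of gold_bowl, bowl_stack, red_vase's own z axis and vertical above 0.3 rad).
It also fails if it takes over 50 s, if anything falls off the work surface, if the arm or the gripper's body presses on something with over 40 N, if the wrist force passes 120 N, or if a joint passes its speed limit or range.

## Working session

There is one attempt and no reset: what is moved stays moved. The work goes in short steps, Python scripts to look and compute and a tool call to move; the robot and the scene stay as the last step left them, time stands still between calls to the robot, and variables do not carry over. Pictures are saved under pics/ and viewed, at most 10 in all, crops included, and the job is handed in when it is done.

Besides the shell and the picture viewer there is one more tool, called after ">>>" as name(argument=value, ...), one argument or row to a line, values as JSON. step_arm: Moves the arm, as the interface text tells. Its arguments: {"type":"object","properties":{"series":{"type":"array"},"gripper":{"type":"number"},"newtons":{"type":"number"}},"required":["series"]}

```bash
mkdir -p pics; cat > h.py <<'E'
import numpy as np, cv2
from scipy.spatial.transform import Rotation as R
from workcell import monitor, viewer, job
def ray(p,uv,T=None):
    T=p["T"] if T is None else T
    u=cv2.undistortPoints(np.array(uv,float).reshape(-1,1,2),np.array(p["intrinsics"]),np.array(p["distortion"])).reshape(-1,2)
    d=np.c_[u[:,0],-u[:,1],-np.ones(len(u))]@T[:3,:3].T
    return T[:3,3],d
def onz(p,uv,z,T=None):
    o,d=ray(p,uv,T); return o+d*((z-o[2])/d[:,2])[:,None]
def save(p,n): cv2.imwrite("pics/"+n,p["image"][:,:,::-1])
def proj(p,X):
    T=np.linalg.inv(p["T"]);c=np.atleast_2d(X)@T[:3,:3].T+T[:3,3]
    return cv2.projectPoints(c*[1,-1,-1],np.zeros(3),np.zeros(3),np.array(p["intrinsics"]),np.array(p["distortion"]))[0].reshape(-1,2)
E
python3 - <<'E'
from h import *
np.set_printoptions(precision=3,suppress=True)
s=monitor.read_state();print(s)
a=viewer.read_camera("top");save(a,"top.png");b=viewer.read_camera("scene");save(b,"scene.png")
cv2.imwrite("pics/both.png",np.hstack([cv2.resize(x["image"],(400,300)) for x in(a,b)])[:,:,::-1])
for n in "white_plate green_plate blue_plate white_cup brown_cup crate gold_bowl bowl_stack red_vase".split():
    for r in viewer.boxes_of(a,n)[:2]: print(n,np.array(r["extent"]).round(),r["score"])
for n in "crate white_plate white_plate_end green_plate green_plate_end blue_plate blue_plate_end".split():
    for r in viewer.spot_point(a,n)[:2]: print(n,r["point"],r["score"],onz(a,r["point"],0.09))
print(a["T"],a["intrinsics"])
E
```

```text
{'time': 0.0, 'q': array([-1.175,  0.265,  1.605, -0.   ,  1.274, -0.037]), 'joint_vel': array([-0.003,  0.001, -0.   ,  0.   , -0.   , -0.001]), 'joint_torque': array([ -0.   , -51.512, -36.731,  -0.   ,   0.013,  -0.   ]), 'tool_pos': array([ 0.283, -0.612,  0.23 ]), 'tcp_rot': array([-3.066, -0.674,  0.001]), 'wrist_force': array([0.56 , 0.031, 0.826]), 'torque': array([ 0.073, -0.002,  0.033]), 'grip_force': 0.0, 'width': 1.000130428176411}
white_plate [246. 146.  33.  60.] 0.89
green_plate [295. 164.  27.  53.] 0.8
blue_plate [290.  99.  54.  31.] 0.98
blue_plate [202. 169.  34.  55.] 0.84
white_cup [150. 181.  25.  20.] 0.59
brown_cup [345. 172.  27.  23.] 0.82
crate [249. 189. 219. 122.] 0.65
gold_bowl [424. 181.  43.  43.] 0.62
red_vase [ 94. 227.  28.  21.] 0.6
crate [250.7, 189.1] 0.87 [[0.521 0.014 0.09 ]]
white_plate [245.5, 144.8] 0.89 [[0.653 0.026 0.09 ]]
white_plate_end [245.6, 122.3] 0.96 [[0.721 0.024 0.09 ]]
green_plate [292.2, 165.4] 0.71 [[ 0.588 -0.109  0.09 ]]
green_plate_end [294.9, 137.8] 0.94 [[ 0.67 -0.12  0.09]]
blue_plate [201.1, 171.4] 0.93 [[0.577 0.158 0.09 ]]
blue_plate [288.6, 99.4] 0.68 [[ 0.788 -0.105  0.09 ]]
blue_plate_end [199.6, 144.9] 0.83 [[0.656 0.162 0.09 ]]
blue_plate_end [262.3, 98.5] 0.79 [[ 0.793 -0.027  0.09 ]]
[[-0.021  0.993 -0.119  0.37 ]
 [-1.    -0.024 -0.018 -0.01 ]
 [-0.021  0.118  0.993  1.238]
 [ 0.     0.     0.     1.   ]] [[398.267   0.    251.624]
 [  0.    398.267 193.868]
 [  0.      0.      1.   ]]
```

View pics/top.png

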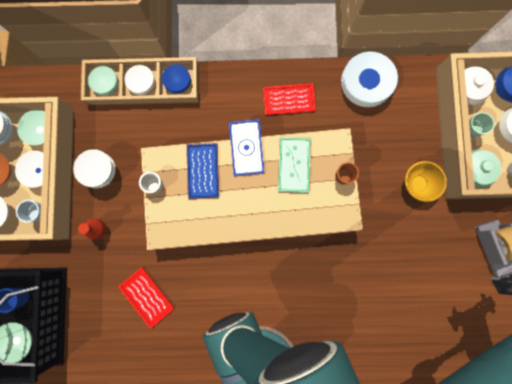

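View pics/scene.png

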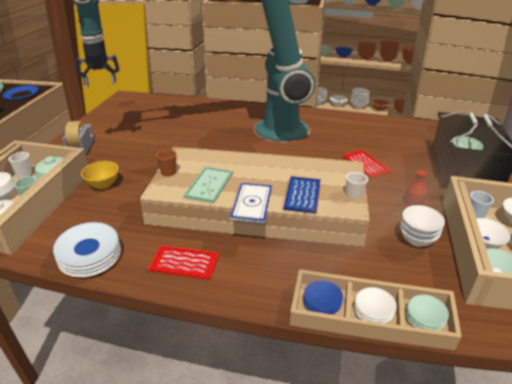

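The white plate is at (246,148), green at (295,164) and blue at (202,170). The possible confusions are the red look-alikes at (290,99) and (146,297), and the round blue plates at (176,78) and (370,78), which are off the crate. I'll choose the dark blue one at (202,170) and confirm it in a close crop with fitted outlines.

```bash
cat >> h.py <<'E'
def rects(a,boxes,z=0.1,T=None):
    im=a["image"].astype(int);hsv=cv2.cvtColor(a["image"],cv2.COLOR_RGB2HSV);out={}
    h,s,v=[hsv[:,:,i].astype(int) for i in range(3)]
    for n,(c0,r0,c1,r1) in boxes.items():
        # not wood: wood is r>b strongly
        m=(im[:,:,0]-im[:,:,2]<15).astype(np.uint8)
        k=np.zeros_like(m);k[r0:r1,c0:c1]=m[r0:r1,c0:c1]
        cs=cv2.findContours(k,cv2.RETR_EXTERNAL,cv2.CHAIN_APPROX_NONE)[0]
        c=max(cs,key=cv2.contourArea).reshape(-1,2)
        P=onz(a,c,z,T)[:,:2]
        (cx,cy),(w,l),an=cv2.minAreaRect((P*1000).astype(np.float32))
        bx=cv2.boxPoints(((cx,cy),(w,l),an))/1000
        e1,e2=bx[1]-bx[0],bx[2]-bx[1]
        e=e1 if np.linalg.norm(e1)>np.linalg.norm(e2) else e2
        e=e/np.linalg.norm(e); e=e*np.sign(e[0])
        out[n]=(np.array([cx,cy])/1000,np.arctan2(e[1],e[0]),sorted([w,l]),bx)
    return out
E
python3 - <<'E'
from h import *
np.set_printoptions(precision=4,suppress=True)
a=viewer.read_camera("top")
rs=rects(a,{"white":(225,115,268,180),"green":(274,132,317,198),"blue":(182,138,224,204)})
im=cv2.resize(a["image"][100:260,120:380],None,fx=3,fy=3,interpolation=cv2.INTER_CUBIC)[:,:,::-1].copy()
for n,(c,y,wl,bx) in rs.items():
    print(n,c,y,wl); q=proj(a,np.c_[bx,np.full(4,.1)])
    cv2.polylines(im,[((q-[120,100]+.5)*3).astype(np.int32)],True,(0,0,255),1)
cr=onz(a,[[141,148],[351,129],[360,230],[148,248]],.09);print(cr)
# refine far edge: brightness transition along columns
im0=a["image"].astype(int).sum(2); pts=[]
for u in list(range(150,185,3))+list(range(225,229))+list(range(266,275,2))+list(range(320,346,3)):
    g=148-(u-141)*19/210; r=np.arange(int(g)-7,int(g)+8); d=im0[r+1,u]-im0[r,u]; i=np.argmax(d); pts.append([u,r[i]+.5])
P=onz(a,pts,.09); f=np.polyfit(P[:,1],P[:,0],1); f=np.polyfit(P[abs(P[:,0]-np.polyval(f,P[:,1]))<.006][:,1],P[abs(P[:,0]-np.polyval(f,P[:,1]))<.006][:,0],1);print("edge x=",f,"yaw",np.arctan(-f[0]))
cv2.imwrite("pics/crop.png",im)
E
```

```text
white [0.6445 0.0252] 0.05696445 [93.42353057861328, 163.50686645507812]
green [ 0.5883 -0.1137] -0.067238025 [88.118896484375, 158.7110137939453]
blue [0.5779 0.1527] 0.0130089745 [90.12838745117188, 160.2350311279297]
[[ 0.6514  0.3354  0.09  ]
 [ 0.692  -0.2852  0.09  ]
 [ 0.3957 -0.2958  0.09  ]
 [ 0.3577  0.3118  0.09  ]]
edge x= [-0.0694  0.6763] yaw 0.06924446217042507
```

View pics/crop.png

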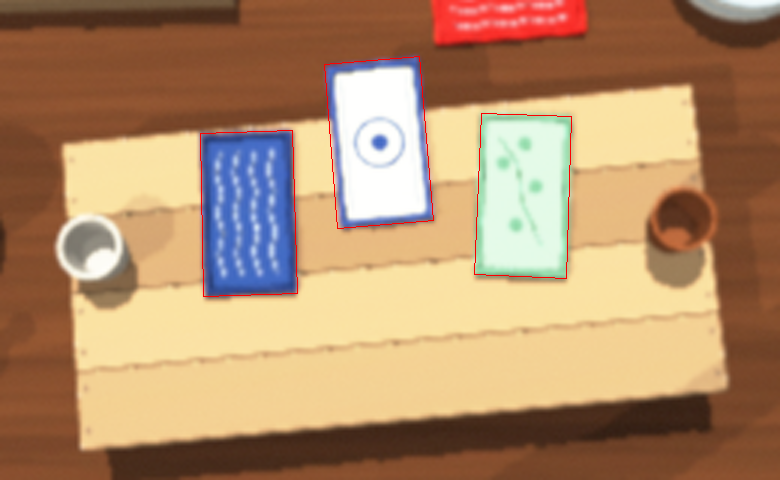

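The fits match the picture, and the blue rectangle is the dark blue plate on the crate. Now I'll go behind the green plate with the fingers partly open, so that they push the plate square.

>>> step_arm(
  series=[0.377, -0.37, 0.03, 0.37, 0.377, -0.37, 0.03, 0.37, 0.377, -0.37, 0.03, 0.37, 0.377, -0.37, 0.03, 0.37, 0.377, -0.37, 0.03, 0.37, 0.377, -0.37, 0.03, 0.37, 0.377, -0.37, 0.03, 0.37, 0.377, -0.37, 0.03, 0.37],
  gripper=0.6,
  newtons=40,
)

```text
time: 1.95
tool_pos: [0.4605, -0.1441, 0.2033]
tcp_rot: [3.139, 0.098, 0.002]
wrist_force: [0.3, 0.1, 0.3]
width: 0.601
grip_force: 0.0
```

>>> step_arm(
  series=[0.012, -0.025, 0.04, 0, 0.012, -0.025, 0.08, 0, 0.012, -0.025, 0.1, 0, 0.012, -0.025, 0.105, 0, 0.012, -0.025, 0.105, 0, 0.012, -0.025, 0.105, 0],
)

```text
time: 2.7
tool_pos: [0.4714, -0.1207, 0.0993]
tcp_rot: [3.139, 0.098, 0.004]
wrist_force: [-0.3, -0.4, 0.2]
width: 0.603
grip_force: 0.0
```

```bash
python3 - <<'E'
from h import *
s=monitor.read_state();print(s["tool_pos"],s["tcp_rot"],s["wrist_force"],s["time"])
w=viewer.read_camera("wrist");save(w,"w1.png");print(w["hand_eye"])
E
```

```text
[ 0.47141783 -0.12072372  0.09934634] [3.13921358 0.09802669 0.00383565] [-0.33809526 -0.3719861   0.18726497] 2.7
[[ 1.02081236e-04  9.61098698e-01  2.76205146e-01  7.03129808e-02]
 [ 9.99999395e-01 -4.00713541e-04  1.02476037e-03 -2.12880037e-04]
 [ 1.09557500e-03  2.76204874e-01 -9.61098157e-01 -1.42904425e-01]
 [ 0.00000000e+00  0.00000000e+00  0.00000000e+00  1.00000000e+00]]
```

View pics/w1.png

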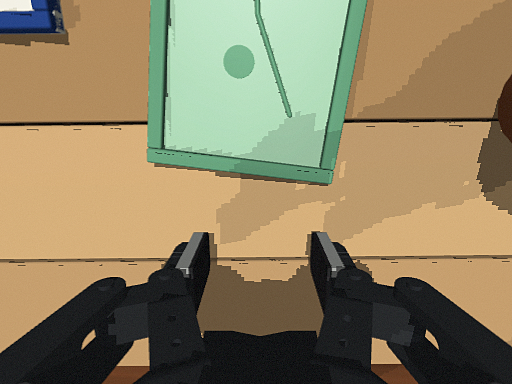

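The wrist view shows the green plate's near end at cols 150–333, rows 150–185. The tips are at cols 200 and 320, behind it and slightly right. I'll narrow them a little, then feel for the boards.

>>> step_arm(
  series=[0, -0.003, 0.002, 0, 0, -0.003, 0.004, 0, 0, -0.003, 0.006, 0, 0, -0.003, 0.006, 0],
  gripper=0.5,
)

```text
time: 3.25
tool_pos: [0.4698, -0.1171, 0.0916]
tcp_rot: [-3.14, -0.099, 0.001]
wrist_force: [-0.3, -0.3, -0.7]
width: 0.504
grip_force: 0.0
```

>>> step_arm(
  series=[0, 0, 0.001, 0, 0, 0, 0.002, 0, 0, 0, 0.003, 0, 0, 0, 0.003, 0],
)

```text
time: 3.75
tool_pos: [0.47, -0.1172, 0.0888]
tcp_rot: [-3.14, -0.099, 0.0]
wrist_force: [0.5, 0.6, 0.5]
width: 0.498
grip_force: 0.0
```

>>> step_arm(
  series=[0, 0, 0.001, 0, 0, 0, 0.002, 0, 0, 0, 0.003, 0, 0, 0, 0.003, 0],
)

```text
time: 4.25
tool_pos: [0.4703, -0.1173, 0.0881]
tcp_rot: [-3.14, -0.099, 0.0]
wrist_force: [-6.7, 1.0, 15.6]
width: 0.501
grip_force: 7.7
```

>>> step_arm(
  series=[0, 0, 0.0, 0, 0, 0, -0.005, 0, 0.01, 0, -0.005, 0, 0.018, 0, -0.005, 0, 0.024, 0, -0.005, 0, 0.03, 0, -0.005, 0, 0.035, 0, -0.005, 0, 0.04, 0, -0.005, 0],
)

```text
time: 5.25
tool_pos: [0.51, -0.1146, 0.0906]
tcp_rot: [-3.14, -0.098, 0.001]
wrist_force: [-2.5, -0.7, -2.0]
width: 0.499
grip_force: 1.0
```

>>> step_arm(
  series=[0.005, 0, 0, 0, 0.01, 0, 0, 0, 0.015, 0, 0, 0, 0.02, 0, 0, 0, 0.025, 0, 0, 0, 0.03, 0, 0, 0, 0.034, 0, 0, 0, 0.035, 0, 0, 0],
)

```text
time: 6.25
tool_pos: [0.5452, -0.1124, 0.091]
tcp_rot: [-3.14, -0.099, 0.0]
wrist_force: [-2.2, -0.7, 0.5]
width: 0.502
grip_force: 1.4
```

```bash
cat > m.py <<'E'
from h import *
np.set_printoptions(precision=4,suppress=True)
a=viewer.read_camera("top")
rs=rects(a,{"white":(225,115,268,180),"green":(276,110,320,198),"blue":(182,110,222,204)})
W=rs["white"][0]; Y=0.063; ex=np.array([np.cos(Y),np.sin(Y)]); ey=np.array([-ex[1],ex[0]])
for n,(c,y,wl,bx) in rs.items(): print(n,c,"rel x %.4f y %.4f yaw %.3f"%((c-W)@ex,(c-W)@ey,y-Y),wl)
s=monitor.read_state();p=s["tool_pos"];d=p[:2]-W
print("tcp",p,"rel",d@ex,d@ey,s["wrist_force"],"yaw",2*np.arctan2(s["tcp_rot"][1],s["tcp_rot"][0])%(2*np.pi),s["time"])
E
python3 m.py; python3 -c "
from h import *
save(viewer.read_camera('wrist'),'w2.png')"
```

```text
white [0.6447 0.0253] rel x 0.0000 y 0.0000 yaw -0.008 [93.36160278320312, 163.623046875]
green [ 0.6171 -0.1249] rel x -0.0371 y -0.1482 yaw -0.092 [125.24266052246094, 201.3828125]
blue [0.5779 0.1527] rel x -0.0587 y 0.1314 yaw -0.050 [90.12838745117188, 160.2350311279297]
tcp [ 0.5451 -0.1125  0.091 ] rel -0.10809382363006834 -0.13118042453311166 [-1.2881 -0.2857  0.195 ] yaw 0.06300707807075678 6.3
```

View pics/w2.png

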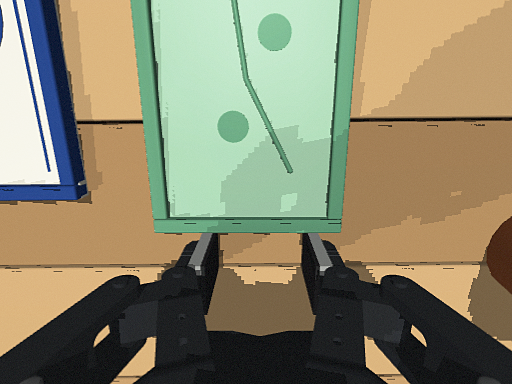

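The green plate is now square against the tips. Its near rim edge is at row ~220, against row ~186 for the white plate's near rim. Next I'll turn that gap into a distance.

```bash
cat >> h.py <<'E'
def wristT(s,w):
    T=np.eye(4);T[:3,:3]=R.from_rotvec(s["tcp_rot"]).as_matrix();T[:3,3]=s["tool_pos"];return T@np.array(w["hand_eye"])
E
python3 - <<'E'
from h import *
np.set_printoptions(precision=4,suppress=True)
s=monitor.read_state();w=viewer.read_camera("wrist");T=wristT(s,w)
Y=.063;ex=np.array([np.cos(Y),np.sin(Y)]);ey=np.array([-ex[1],ex[0]]);p=s["tool_pos"][:2]
im=w["image"].astype(int)
# lower silhouette (bottom face edge, z=.09) of each plate: scan up from below
for n,cols in (("white",(10,30,50,70)),("green",(165,220,260,300,335))):
    for u in cols:
        col=im[:,u]; k=(col[:,0]-col[:,2]<5)&(col.sum(1)>130)
        r=np.where(k[:250])[0].max(); 
        # rim top/face boundary: biggest brightness drop above r
        L=col.sum(1); j=np.argmax(L[r-20:r]-L[r-19:r+1])+r-20
        for z,rr in((.09,r+.5),(.1,j+.5)):
            P=onz(w,[[u,rr]],z,T)[0][:2]-p; print(n,u,rr,z,"rel tcp x %.4f y %.4f"%(P@ex,P@ey))
E
```

```text
white 10 200.5 0.09 rel tcp x 0.0242 y 0.1256
white 10 184.5 0.1 rel tcp x 0.0352 y 0.1151
white 30 200.5 0.09 rel tcp x 0.0243 y 0.1155
white 30 184.5 0.1 rel tcp x 0.0352 y 0.1059
white 50 199.5 0.09 rel tcp x 0.0248 y 0.1054
white 50 183.5 0.1 rel tcp x 0.0356 y 0.0966
white 70 199.5 0.09 rel tcp x 0.0248 y 0.0953
white 70 184.5 0.1 rel tcp x 0.0352 y 0.0875
green 165 232.5 0.09 rel tcp x 0.0069 y 0.0493
green 165 218.5 0.1 rel tcp x 0.0185 y 0.0452
green 220 232.5 0.09 rel tcp x 0.0070 y 0.0209
green 220 216.5 0.1 rel tcp x 0.0195 y 0.0191
green 260 232.5 0.09 rel tcp x 0.0070 y 0.0002
green 260 216.5 0.1 rel tcp x 0.0196 y 0.0002
green 300 232.5 0.09 rel tcp x 0.0070 y -0.0204
green 300 216.5 0.1 rel tcp x 0.0196 y -0.0187
green 335 232.5 0.09 rel tcp x 0.0070 y -0.0385
green 335 222.5 0.1 rel tcp x 0.0165 y -0.0354
```

Pushing another 18 mm.

>>> step_arm(
  series=[0.004, 0, 0, 0, 0.008, 0, 0, 0, 0.012, 0, 0, 0, 0.015, 0, 0, 0, 0.017, 0, 0, 0, 0.018, 0, 0, 0, 0.018, 0, 0, 0],
)

```text
time: 7.28
tool_pos: [0.563, -0.1114, 0.091]
tcp_rot: [3.14, 0.099, 0.0]
wrist_force: [-2.1, -0.2, 0.6]
width: 0.493
grip_force: 1.3
```

```bash
cat > e.py <<'E'
from h import *
import sys
s=monitor.read_state();w=viewer.read_camera("wrist");T=wristT(s,w)
Y=.063;ex=np.array([np.cos(Y),np.sin(Y)]);ey=np.array([-ex[1],ex[0]]);p=s["tool_pos"][:2]
im=w["image"].astype(int);print("tcp",s["tool_pos"],s["wrist_force"],s["time"])
for u in list(range(10,111,25))+[170,220,260,300,330]+list(range(400,511,25)):
    col=im[:,u]; k=(col[:,0]-col[:,2]<5)&(col.sum(1)>130)
    r=np.where(k[:250])[0]
    if len(r): 
        P=onz(w,[[u,r.max()+.5]],.09,T)[0][:2]-p; print(u,r.max(),"rel tcp x %.4f y %.4f"%(P@ex,P@ey))
E
python3 e.py
```

```text
tcp [ 0.56301402 -0.11137091  0.09096626] [-2.09569657 -0.24656657  0.63730052] 7.275
10 235 rel tcp x 0.0052 y 0.1299
35 235 rel tcp x 0.0052 y 0.1169
60 235 rel tcp x 0.0052 y 0.1039
85 218 rel tcp x 0.0147 y 0.0894
170 232 rel tcp x 0.0070 y 0.0467
220 232 rel tcp x 0.0070 y 0.0209
260 232 rel tcp x 0.0070 y 0.0002
300 232 rel tcp x 0.0070 y -0.0204
330 232 rel tcp x 0.0070 y -0.0359
```

The green plate is within 2 mm of level and square. Backing off, crossing over and coming down behind blue.

>>> step_arm(
  series=[-0.012, 0, 0, 0, -0.04, 0, -0.02, 0, -0.08, -0.03, -0.06, 0, -0.08, -0.09, -0.07, 0, -0.08, -0.15, -0.07, 0, -0.08, -0.21, -0.07, 0, -0.08, -0.26, -0.07, 0, -0.08, -0.261, -0.07, 0],
)

```text
time: 8.32
tool_pos: [0.4663, 0.147, 0.1613]
tcp_rot: [-3.138, -0.106, -0.003]
wrist_force: [-0.1, 0.5, 0.1]
width: 0.502
grip_force: 0.0
```

```bash
python3 m.py; python3 -c "
from h import *
save(viewer.read_camera('wrist'),'w3.png')"
```

```text
white [0.6445 0.0253] rel x 0.0000 y 0.0000 yaw -0.008 [93.36160278320312, 163.61041259765625]
green [ 0.6536 -0.1003] rel x 0.0011 y -0.1259 yaw -0.007 [87.3893051147461, 161.8192596435547]
blue [0.5699 0.1557] rel x -0.0662 y 0.1349 yaw -0.064 [112.6193618774414, 176.9613800048828]
tcp [0.4664 0.1454 0.1611] rel -0.17020285843841468 0.1311499471868855 [-0.1175 -0.3913 -1.008 ] yaw 0.06631403999353402 8.375
```

View pics/w3.png

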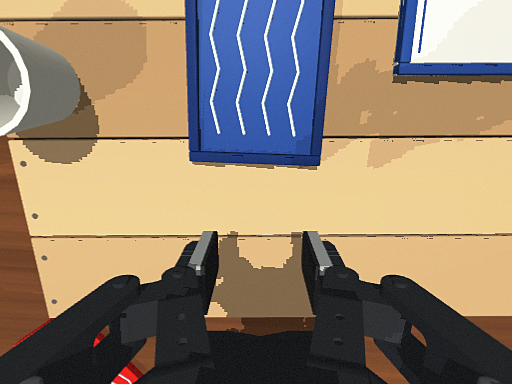

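The tips are lined up behind the blue plate: plate end at cols 190–320, row ~160, with the tips in front at cols 210 and 308. The cup at (20,80) is well clear. Descending and pushing.

>>> step_arm(
  series=[0, 0, 0.04, 0, 0, 0, 0.06, 0, 0, 0, 0.069, 0, 0, 0, 0.07, 0, 0, 0, 0.07, 0, 0.006, 0, 0.07, 0, 0.012, 0, 0.07, 0, 0.018, 0, 0.07, 0],
)

```text
time: 9.43
tool_pos: [0.4855, 0.1454, 0.0914]
tcp_rot: [-3.14, -0.099, -0.001]
wrist_force: [-0.7, -0.3, 0.3]
width: 0.497
grip_force: 0.0
```

>>> step_arm(
  series=[0.006, 0, 0, 0, 0.011, 0, 0, 0, 0.016, 0, 0, 0, 0.021, 0, 0, 0, 0.026, 0, 0, 0, 0.031, 0, 0, 0, 0.036, 0, 0, 0, 0.04, 0, 0, 0],
)

```text
time: 10.42
tool_pos: [0.525, 0.1478, 0.0909]
tcp_rot: [-3.14, -0.099, -0.0]
wrist_force: [-1.7, 0.3, -1.2]
width: 0.502
grip_force: 0.6
```

>>> step_arm(
  series=[0.004, 0, 0, 0, 0.007, 0, 0, 0, 0.009, 0, 0, 0, 0.009, 0, 0, 0],
)

```text
time: 10.92
tool_pos: [0.534, 0.1484, 0.0911]
tcp_rot: [-3.14, -0.099, -0.001]
wrist_force: [0.4, -0.0, -0.8]
width: 0.501
grip_force: 0.2
```

```bash
python3 e.py; python3 m.py
```

```text
tcp [0.53398483 0.14835378 0.09110454] [ 0.38321868 -0.01857438 -0.76275351] 10.925
170 232 rel tcp x 0.0069 y 0.0467
220 232 rel tcp x 0.0069 y 0.0209
260 232 rel tcp x 0.0069 y 0.0002
300 232 rel tcp x 0.0069 y -0.0204
330 248 rel tcp x -0.0022 y -0.0365
450 211 rel tcp x 0.0184 y -0.0959
475 211 rel tcp x 0.0184 y -0.1086
500 211 rel tcp x 0.0184 y -0.1213
white [0.6445 0.0249] rel x 0.0000 y 0.0000 yaw 0.002 [93.41963958740234, 163.05267333984375]
green [ 0.6536 -0.1003] rel x 0.0011 y -0.1255 yaw -0.007 [87.3893051147461, 161.8192596435547]
blue [0.6019 0.1552] rel x -0.0343 y 0.1328 yaw -0.064 [113.39712524414062, 210.14491271972656]
tcp [0.534  0.1484 0.0912] rel -0.10258453172383472 0.13018670208260627 [-0.2291 -0.5968 -0.6842] yaw 0.06274107811078089 11.025
```

Remaining gap to the white plate's end: 11.5 mm.

>>> step_arm(
  series=[0.004, 0, 0, 0, 0.008, 0, 0, 0, 0.0105, 0, 0, 0, 0.012, 0, 0, 0, 0.012, 0, 0, 0],
)

```text
time: 11.65
tool_pos: [0.5458, 0.1491, 0.091]
tcp_rot: [-3.14, -0.099, -0.001]
wrist_force: [-2.9, 0.4, 1.7]
width: 0.502
grip_force: 1.3
```

```bash
python3 e.py
```

```text
tcp [0.54578607 0.14907069 0.0909654 ] [-2.93706203  0.36967729  1.70946946] 11.65
10 217 rel tcp x 0.0152 y 0.1277
170 231 rel tcp x 0.0075 y 0.0466
220 231 rel tcp x 0.0075 y 0.0208
260 231 rel tcp x 0.0075 y 0.0002
300 231 rel tcp x 0.0075 y -0.0204
330 231 rel tcp x 0.0076 y -0.0359
450 234 rel tcp x 0.0059 y -0.0980
475 234 rel tcp x 0.0059 y -0.1110
500 234 rel tcp x 0.0059 y -0.1239
```

>>> step_arm(
  series=[-0.012, 0, 0, 0, -0.04, 0, -0.02, 0, -0.09, 0, -0.06, 0, -0.13, 0, -0.12, 0, -0.14, 0, -0.13, 0, -0.14, 0, -0.13, 0],
)

```text
time: 12.45
tool_pos: [0.4063, 0.1406, 0.223]
tcp_rot: [-3.139, -0.099, -0.009]
wrist_force: [0.7, 0.6, -0.5]
width: 0.5
grip_force: 0.0
```

```bash
python3 m.py; python3 -c "
from h import *
a=viewer.read_camera('top')
cv2.imwrite('pics/fin.png',cv2.resize(a['image'][100:260,120:380],None,fx=3,fy=3,interpolation=cv2.INTER_CUBIC)[:,:,::-1])"
```

```text
white [0.6447 0.0247] rel x 0.0000 y 0.0000 yaw 0.003 [93.68157958984375, 163.31600952148438]
green [ 0.6536 -0.1005] rel x 0.0010 y -0.1255 yaw -0.009 [87.37911987304688, 161.88795471191406]
blue [0.6368 0.1583] rel x 0.0006 y 0.1338 yaw 0.007 [91.9446029663086, 161.78497314453125]
tcp [0.4061 0.1404 0.2215] rel -0.23080806297085227 0.13047292730491092 [0.3855 0.0174 0.1478] yaw 0.06324805629507146 12.5
```

View pics/fin.png

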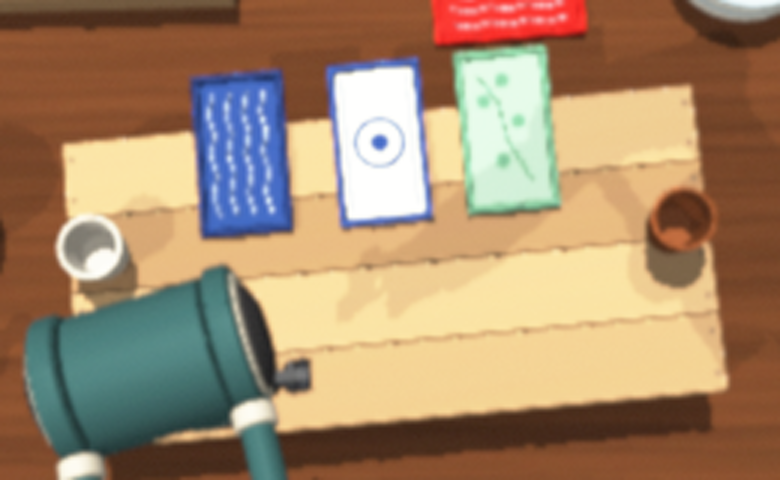

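The crop shows the three plates level and square (far ends at rows ~72, 62 and 50, following the slanted edge). The cups have not moved and the arm is clear of everything. Handing in.

```bash
python3 -c "
from workcell import job
print(job.finish_job())"
```

```text
the job is handed in; nothing more can be done
None
```

The job is handed in: the green and blue plates measured within about 2 mm of level with the white plate's end and within 0.01 rad of square; the white plate and cups stayed put in the top view, and the arm kept clear of the other ware. The hand-in call returned no verdict.

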